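# Shut the drill jig's bush plate and index its slide to the ball notch

## Task

Get the drill jig ready for the next hole: swing its raised steel bush plate down by the red handle and set it gently on its rest post. Then take the black knob and slide the carriage with the clamped bar along its rail, towards and under the bush plate, until the spring ball of the blue index block clicks into the notch of the brass strip; stop there and do not run past it. Finish still gripping the knob, holding the carriage in the notch ready for drilling, and leave the tools lying round the jig where they are.

Things in the scene. Friction and masses are not known exactly. Their poses are not given: they have to be found in the camera images.
- jig: drill jig fixed to the bench: aluminium base plate 150 x 330 x 12 mm. Origin on the bench top, under the rail's centre line. Its y axis runs along the rail in the direction the carriage must travel (towards the bush plate); its -x side faces the robot; z is up. The base spans x -78 to +72 mm and y -180 to +150 mm.
- leaf (a joint): hinge of the bush plate, rad: 0 = level, resting on its rest post; about 1.0 to 1.22 at the start (raised); up to 1.3 at its open stop. A stiffish hinge: the plate stays up only above about 0.95 rad; lower down it falls shut by its own weight (0.22 kg) if let go, so it must be led down. 1 to 2 N at the handle move it.
- leaf_hinge (a point): a point on the hinge line of the bush plate, in the middle of the plate's width, 70 mm above the bench; the hinge line is parallel to the jig's y axis. At joint value a the handle lies at hinge + 135 mm x (-cos a along the jig's x, +sin a along z). The plate is 12 mm thick, 46 mm wide.
- leaf_handle (a point): middle of the red round handle bar of the bush plate: 13 mm thick, 50 mm long, parallel to the jig's y axis, on a steel bow of 78 mm outer width; it stands free of the plate, with a clear gap of about 29 mm between bar and plate edge. 135 mm from the hinge line; 70 mm above the bench when the plate is down. The round bar can turn between the fingers as the plate swings.
- carriage (a joint): travel of the carriage along the rail, m: 0 = at the near end stop (far from the bush plate), grows towards the bush plate, 0.11 at the other end stop; 0 to 0.02 at the start. About 5 N slide it; the spring ball holds it in the notch against about 15 N.
- slide_knob: upright black round knob on the carriage, fixed to it, 22 mm in diameter, top 94 mm above the bench. Origin at its foot, 38 mm above the bench.
- knob_grip (a point): centre of the part of that knob to grip (22 mm diameter, 63 to 92 mm above the bench), 78 mm above the bench, on the rail's centre line. The carriage top below it is 38 mm, the clamped bar in front of it 54 mm (its strap clamp 66 mm) above the bench; the strap clamp begins 68 mm from the knob's axis.
- index_block: blue index block 30 x 24 x 28 mm that carries the spring ball, fixed on the base at the robot's side of the rail, at a setting that differs each time. Its axes are parallel to the jig's; origin on the base plate's top, below the rail's centre line, level with the ball along y.
- ball_line (a point): the point on the carriage's brass strip face that the ball (10 mm in diameter, pointing along the block's +x) presses on; fixed to the index block.
- notch (a point): middle of the 8 mm wide notch in the brass strip on the robot's side of the carriage; moves with the carriage. The ball has dropped in when this point meets ball_line: over the last 4 mm the ball draws the carriage in with several newtons, and at the middle it holds it against about 15 N either way.
- caliper: steel caliper lying on the bench, 200 mm; leave alone
- centre_punch: steel centre punch lying on the bench, 110 mm; leave alone
- marker: black and red felt marker lying on the bench, 126 mm; leave alone
- tape_measure: yellow tape measure standing on the bench, 74 x 32 x 60 mm; leave alone
- screwdriver_c: screwdriver with black handle lying on the bench, 172 mm; leave alone
- wrench_a: combination wrench lying on the bench, 198 mm; leave alone

How it is judged:
On the way, in this order (a step that is already met when the one before it is completed fails the run):
1. the bush plate is down on its rest post (value of joint leaf below 0.04 rad), for 0.2 s.
2. the carriage's notch is at the ball (y of notch in the frame of index_block between -0.002 and 0.002 m and value of joint leaf below 0.04 rad), for 0.2 s.
At the end, for the whole second after the job is handed in: the bush plate rests on its post (hinge below 0.04 rad), the carriage stands still with its notch within 2 mm of the ball, and the fingers still grip the knob (more than 3 N) through the last second (all of step 2 and velocity of joint carriage between -0.01 and 0.01 m/s and contact force between the fingers and slide_knob above 3 N); the arm keeps its last pose, push and grip.
It fails at once if the bush plate is slammed: it comes down its last 15 degrees faster than 2.5 rad/s (0.34 m/s at the handle; as when let fall from more than about 1 cm) (value of joint leaf below 0.26 rad and velocity of joint leaf below -2.5 rad/s).
It fails at once if the carriage is run more than 8 mm past the notch (y of notch in the frame of index_block above 0.008 m).
It fails at once if a tool lying round the jig is moved more than 20 mm (distance of any of caliper, centre_punch, marker, tape_measure, screwdriver_c, wrench_a from where it was at the start of the episode above 0.02 m).
It also fails if it takes over 54 s, if anything falls off the work surface, if the arm or the gripper's body presses on something with over 40 N, if the wrist force passes 120 N, or if a joint passes its speed limit or range.

## Robot

A 6-joint arm with a two-finger parallel gripper is mounted at the origin on a cart in front of the work surface, level with it; the furniture and walls round the work are solid. World frame = base frame: x ahead of the robot, y to its left, z up, the work surface at z = 0. Lengths are in m, angles in rad, forces in N, time in s.
With the tool pointing down it reaches from about 0.375 to 0.975 m from the base axis. Payload 3.8 kg.
Tool frame: the origin (TCP) lies at the centre of the arm's flange, where the gripper is bolted on; the fingertips stand 173 mm ahead of it and the grasp point (between the pads) lies 155 mm ahead of it; z points along the fingers, y is the direction in which the jaws open and shut (so a half turn about z gives the same grasp; the last joint's range is limited). The gripper opens to 85 mm and grips with 20 to 120 N. Pads are 22 mm wide; open, the fingers measure 114 mm over their backs; the gripper's body (76 mm by 85 mm) begins 54 mm behind the grasp point. The pads swing forward as they close: fully open they stand 13 mm farther back than shut.
Start: joints at [1.179, 0.264, 1.604, -0, 1.274, -0.037], TCP at [0.234, 0.633, 0.405] pointing down, gripper open.
Joint ranges: [-2.63, 2.63], [-0.94, 2.18], [0.31, 2.57], [-1.31, 4.45], [0, 2.66], [-2.55, 2.55]. Speed limits (rad/s): [2.57, 2.57, 3.14, 3.14, 3.14, 3.14].

## Interface

Orientations are given as a 3x3 rotation matrix whose columns are the frame's x, y, z axes.
In Python, from bench import bot gives the robot as it stands. Calls block until the motion is done:
- bot.move_ptp(position, orientation): joint-space move of the TCP to a pose.
- bot.movel(position, ori=None, rate=0.15, threshold=None): straight line of the TCP; ori=None keeps the orientation; rate is the mean speed in m/s. With threshold (N) it stops when the force on the tool has changed by that much, and returns True; else False.
- bot.move_joints(angles): joint-space move.
- bot.grip(opening, effort=None): finger opening in m; effort is the grip in N (None keeps the last); returns when the fingers have stopped.
- bot.hold(seconds).
- bot.solve_ik(position, orientation): joint angles nearest the present ones, or None.
- bot.get_obs(): the state.
- bot.snapshot(name): name is "scene" or "top"; returns a dict with "frame" (420x560x3 uint8, red, green, blue), "vertical_fov" (degrees; the focal length in pixels is half the picture's height over the tangent of half this angle, whatever the lens; pixels are square), "cx", "cy" (the principal point, pixels), "R" (3x3) and "t" (3): a world point X has camera coordinates R X + t. Camera axes: x right, y down, z forward; pixel columns grow to the right and rows downward; lengths in m; the calibration is good to about 2 mm. A picture is of the moment at which its call begins. There is no depth.
A pose or a line that the arm cannot do raises bot.PlanningError and nothing moves.
- bot.job_done(): hands the job in, once; it reports no verdict.
Trained networks look in a picture, given as the dict that the camera call returned (one of the last four; its "shot" number tells which), for a name from the list of things; names that differ only in an ending like _2 or _b are one class to them, and where a whole thing is asked for, a point or a joint stands for the part that bears it (a point fixed in the world has none). Each returns a list of dicts, best first, with "p" (0 to 1); they miss things now and then, are a little off and sometimes report something else, mostly with a low value. They report only what shows in the picture. A call takes as long as a camera call.
- bot.silhouettes(picture, thing): "pixels" (420x560 bool, what is visible of it) and "uv" ([column, row] in pixels, amid what is visible of it).
The state is a dict: "time_s": time; "joint_pos": joint angles; "joint_velocities": joint speeds; "effort": joint torques, N m; "eef_pos": TCP position; "eef_rot": TCP orientation; "force": force on the tool from outside, world axes, zero at the start; "wrist_torque": the same for the moment, N m; "finger_gap": finger opening in m.
Only numpy, scipy, OpenCV 4.12 (cv2) and the standard library are available. Lean on these libraries where they do the work, as an engineer would, in place of code of your own. Each camera call takes 0.05 s, during which the arm holds its last target.

## Working session

There is one attempt and no reset: what is moved stays moved. The work goes in short steps, each a Python script; the robot and the scene stay as the last script left them, time stands still between calls to the robot, and variables do not carry over. Pictures are saved under pics/ and viewed, and the job is handed in when it is done.

```bash
mkdir -p pics; ls; python3 - <<'E'
from bench import bot
import cv2,numpy as np,pickle
for n in ("scene","top"):
    p=bot.snapshot(n); cv2.imwrite(f"pics/{n}0.png",cv2.cvtColor(p["frame"],cv2.COLOR_RGB2BGR))
    print(n,p["vertical_fov"],p["cx"],p["cy"],p["R"],p["t"])
    pickle.dump(p,open(f"{n}0.pkl","wb"))
    for t in ["jig","leaf_handle","leaf","slide_knob","index_block","carriage"]:
        r=bot.silhouettes(p,t)
        print(t,[(round(x["p"],2),np.round(x["uv"],1),x["pixels"].sum()) for x in r[:3]])
        if r: np.save(f"{n}_{t}.npy",r[0]["pixels"])
print(bot.get_obs())
E
```

```text
pics
scene 50.71820963266155 277.17096362731473 208.15233032054948 [[ 0.59218838 -0.80573083 -0.01052373]
 [-0.56258998 -0.40406652 -0.72126469]
 [ 0.57689292  0.43304512 -0.69257959]] [-0.30587325  0.30899181  1.10192346]
jig [(0.87, array([270.9, 214.1]), np.int64(4492))]
leaf_handle [(0.69, array([256.3, 172.3]), np.int64(442)), (0.34, array([174.8, 202.7]), np.int64(136))]
leaf [(0.55, array([254.2, 171.7]), np.int64(436))]
slide_knob [(0.39, array([318.5, 211.2]), np.int64(87))]
index_block [(0.57, array([270.7, 224.5]), np.int64(114))]
carriage [(0.63, array([298.8, 217.8]), np.int64(1154))]
top 54.15638073125949 288.33780255940934 211.79547301519892 [[-0.13508148 -0.99083362  0.00131197]
 [-0.96857545  0.13176768 -0.21094757]
 [ 0.20884107 -0.02976586 -0.9774965 ]] [0.04350244 0.52748701 1.12012502]
jig [(0.56, array([282.9, 223.5]), np.int64(5622))]
leaf_handle [(0.86, array([252.1, 217.4]), np.int64(318))]
leaf [(0.7, array([251.1, 216.3]), np.int64(327))]
slide_knob []
index_block [(0.62, array([289.8, 239.5]), np.int64(133))]
carriage [(0.61, array([299. , 215.6]), np.int64(1320))]
{'time_s': 0.7, 'joint_pos': array([ 1.17908587e+00,  2.63882612e-01,  1.60402168e+00,  1.05654715e-05,
        1.27369330e+00, -3.68524654e-02]), 'joint_velocities': array([-0.00029554,  0.00030382, -0.00080597, -0.00081471, -0.00205995,
       -0.00125077]), 'effort': array([-2.62125980e-05, -5.14849269e+01, -3.67615879e+01, -9.46290061e-05,
        4.46307531e-04, -1.61515158e-05]), 'eef_pos': array([0.23449875, 0.63294403, 0.40467972]), 'eef_rot': array([[-9.37694764e-01,  3.47460111e-01, -1.12246231e-05],
       [ 3.47460111e-01,  9.37694764e-01, -7.12098502e-07],
       [ 1.02778445e-05, -4.56783982e-06, -1.00000000e+00]]), 'force': array([ 0.49193008, -0.64143656,  0.18076793]), 'wrist_torque': array([ 0.01642672, -0.02155351,  0.01500363]), 'finger_gap': 0.08503183587179601}
```

```bash
python3 - <<'E'
import cv2
for n,(x0,y0,x1,y1) in {"scene":(150,120,400,300),"top":(180,130,390,290)}.items():
    im=cv2.imread(f"pics/{n}0.png")[y0:y1,x0:x1]
    s=min(800/(x1-x0),600/(y1-y0)); print(n,s)
    cv2.imwrite(f"pics/{n}0c.png",cv2.resize(im,None,fx=s,fy=s,interpolation=cv2.INTER_CUBIC))
E
```

```text
scene 3.2
top 3.75
```

View pics/scene0.png

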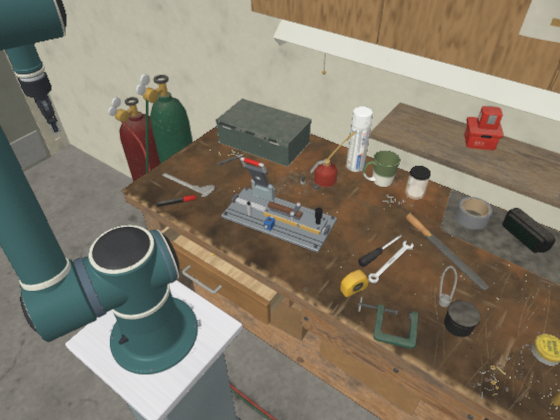

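View pics/top0.png

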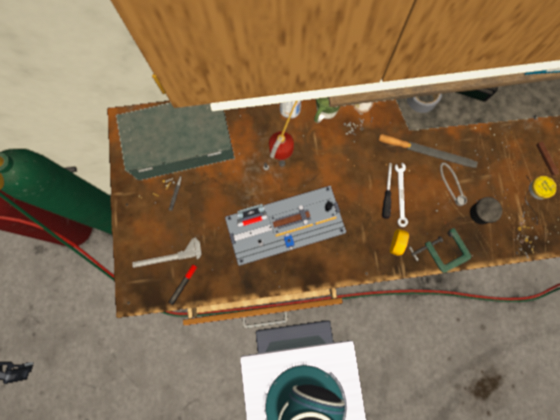

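View pics/scene0c.png

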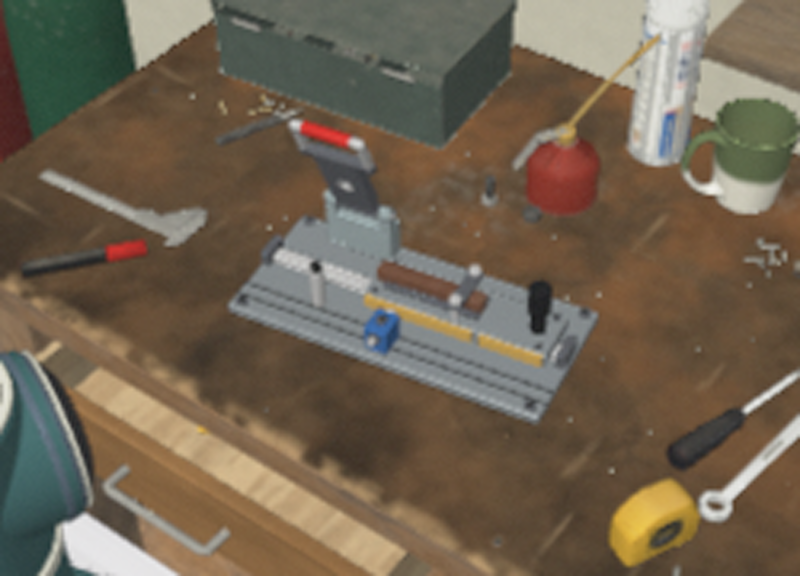

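View pics/top0c.png

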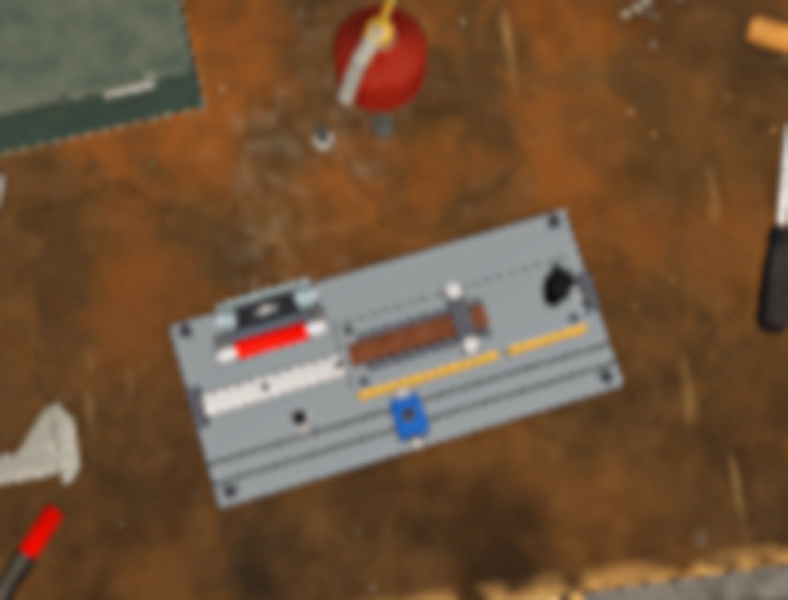

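The pictures show the jig with its plate raised (red handle near (272,220) in top, (253,162) in scene). The knob is at the right end, the blue block at about (289,240) in top, and the gap in the brass strip is the notch. The bench around the jig is clear of tools. Next I'll fit the poses.

```bash
cat > h.py <<'E'
import numpy as np,cv2,pickle
from scipy.optimize import least_squares
P={n:pickle.load(open(f"{n}0.pkl","rb")) for n in ("scene","top")}
def proj(p,X):
    X=np.atleast_2d(X); f=210/np.tan(np.radians(p["vertical_fov"])/2)
    c=X@np.array(p["R"]).T+p["t"]; return np.c_[f*c[:,0]/c[:,2]+p["cx"],f*c[:,1]/c[:,2]+p["cy"]]
OFF={"scene":(150,120,3.2),"top":(180,130,3.75)}
def px(n,uv):
    x,y,s=OFF[n]; uv=np.atleast_2d(uv).astype(float); return (uv+.5)/s-.5+[x,y]
def jw(j,L):
    L=np.atleast_2d(L); c,s=np.cos(j[2]),np.sin(j[2])
    return np.c_[j[0]+c*L[:,0]-s*L[:,1], j[1]+s*L[:,0]+c*L[:,1], L[:,2]]
def tri(obs):  # list of (name,uv full)
    return least_squares(lambda X:np.concatenate([(proj(P[n],X)-u).ravel() for n,u in obs]),[0.6,0.1,0.05])
E
python3 - <<'E'
from h import *
L=np.array([[.072,.15,.012],[.072,-.18,.012],[-.078,-.18,.012],[-.078,.15,.012]])
ct=px("top",[(172,328),(568,210),(623,383),(220,507)])
cs=px("scene",[(305,218),(597,315),(535,420),(230,307)])
# scale
def r(q): W=jw(q,L); return np.concatenate([(proj(P["top"],W)-ct).ravel(),(proj(P["scene"],W)-cs).ravel()])
best=min((least_squares(r,[.6,0,a]) for a in np.linspace(-3,3,7)),key=lambda s:s.cost)
j=best.x; print("jig",j,"res",np.round(best.fun,1)); np.save("jig.npy",j)
for n,l in(("top",0),("scene",8)):
    pass
def loc(W): c,s=np.cos(j[2]),np.sin(j[2]); d=W-np.r_[j[:2],0]; return np.array([c*d[0]+s*d[1],-s*d[0]+c*d[1],d[2]])
pts={"notch":((504,353),(476,336)),"hL":((228,354),(296,125)),"hR":((318,327),(367,144)),"redmid":((272,340),(332,134)),
 "block_top_c":((408,410),(382,321)),"knobtop":((560,268),(541,288)),"post":((299,417),(316,266))}
for k,(a,b) in pts.items():
    s=tri([("top",px("top",a)),("scene",px("scene",b))]); print(k,np.round(s.x,4),"local",np.round(loc(s.x),4),"res",np.round(s.fun,1))
E
```

```text
jig [ 0.50120718 -0.00116565  0.15964875] res [-0.4 -0.4 -0.2 -0.1  1.   0.8  0.3  0.5 -0.4 -1.3  0.8 -0.2  0.8  0.
 -1.2 -0.8]
notch [ 0.4886 -0.0984  0.0341] local [-0.0279 -0.094   0.0341] res [ 0.2 -0.2 -0.3  0.1]
hL [0.4838 0.0994 0.1949] local [-0.0012  0.102   0.1949] res [-0.1  0.1  0.1 -0. ]
hR [0.4974 0.0349 0.1925] local [0.0019 0.0362 0.1925] res [ 0.9 -1.2 -1.6  0.3]
redmid [0.4914 0.0676 0.1934] local [0.0012 0.0695 0.1934] res [ 0.5 -0.7 -0.9  0.2]
block_top_c [ 0.4532 -0.0177  0.0358] local [-0.05   -0.0086  0.0358] res [-0.2  0.2  0.3 -0.1]
knobtop [ 0.5349 -0.1419  0.0859] local [ 0.0109 -0.1443  0.0859] res [-0.7  0.9  1.2 -0.3]
post [0.4561 0.064  0.0595] local [-0.0341  0.0715  0.0595] res [ 0.  -0.  -0.1  0. ]
```

```bash
cat >> h.py <<'E'
def loc(j,W): c,s=np.cos(j[2]),np.sin(j[2]); d=np.asarray(W)-np.r_[j[:2],0]; return np.array([c*d[0]+s*d[1],-s*d[0]+c*d[1],d[2]])
def seg(im,kind,box):
    h=cv2.cvtColor(im,cv2.COLOR_RGB2HSV).astype(int); H,S,V=h[...,0],h[...,1],h[...,2]
    m={"red":((H<6)|(H>174))&(S>170)&(V>100),"blue":(H>100)&(H<125)&(S>130),"brass":(H>16)&(H<28)&(S>130)&(V>130),"black":(V<45)}[kind]
    M=np.zeros_like(m); x0,y0,x1,y1=box; M[y0:y1,x0:x1]=m[y0:y1,x0:x1]
    n,l,st,c=cv2.connectedComponentsWithStats(M.astype(np.uint8))
    return sorted([(st[i,4],c[i],st[i,:4]) for i in range(1,n)],key=lambda t:-t[0])
BOX={"scene":(215,150,345,260),"top":(215,180,350,270)}
E
python3 - <<'E'
from h import *
j=np.load("jig.npy"); C={}
for k in("red","blue","brass","black"):
    for n in P:
        C[k,n]=seg(P[n]["frame"],k,BOX[n]); print(k,n,[(a,np.round(c,1),s) for a,c,s in C[k,n][:3]])
for k in("red","blue"):
    s=tri([(n,C[k,n][0][1]) for n in P]); print(k,s.x,loc(j,s.x),np.round(s.fun,1))
# predictions for overlays
hx=.0565;a=1.15
M={"hmid":(hx-.135*np.cos(a),.07,.07+.135*np.sin(a)),"blk":(-.05,-.0086,.04),"knobtop":(0,-.144,.094),"notch":(-.028,-.094,.032),"knobfoot":(0,-.144,.038)}
for k,v in M.items(): print(k,[np.round(proj(P[n],jw(j,v))[0],1) for n in P])
E
```

```text
red scene [(np.int32(58), array([251. , 161.3]), array([244, 158,  15,   8], dtype=int32)), (np.int32(44), array([318.1, 177. ]), array([315, 173,   9,  10], dtype=int32)), (np.int32(24), array([326.6, 182.5]), array([322, 179,  10,   7], dtype=int32))]
red top [(np.int32(77), array([251.9, 220.2]), array([243, 216,  19,   9], dtype=int32))]
blue scene [(np.int32(66), array([269.4, 222.8]), array([264, 217,  10,  13], dtype=int32))]
blue top [(np.int32(74), array([288.7, 240.9]), array([284, 236,  10,  11], dtype=int32))]
brass scene [(np.int32(55), array([285.2, 220.7]), array([274, 216,  23,  10], dtype=int32)), (np.int32(48), array([309.3, 229.2]), array([300, 225,  19,   9], dtype=int32)), (np.int32(16), array([267.3, 214.2]), array([264, 213,   9,   3], dtype=int32))]
brass top [(np.int32(58), array([293.4, 229.8]), array([276, 224,  36,  12], dtype=int32)), (np.int32(32), array([325.6, 220.1]), array([316, 217,  20,   7], dtype=int32))]
black scene [(np.int32(74), array([318. , 214.9]), array([316, 208,   6,  16], dtype=int32)), (np.int32(2), array([248.5, 203. ]), array([248, 203,   2,   1], dtype=int32))]
black top [(np.int32(34), array([328.1, 205.8]), array([326, 202,   6,   9], dtype=int32))]
red [0.48927747 0.06998129 0.19517899] [-0.00046767  0.07213867  0.19517899] [ 0.3 -0.1 -0.2  0.2]
blue [ 0.45004602 -0.01900213  0.02640346] [-0.05334605 -0.00947649  0.02640346] [-0.3  0.1  0.2 -0.3]
hmid [array([252.3, 161.7]), array([252.4, 219.7])]
blk [array([269.3, 218.9]), array([288.3, 239. ])]
knobtop [array([318.5, 209.6]), array([329.6, 205. ])]
notch [array([298.1, 225.2]), array([314.2, 223.7])]
knobfoot [array([317.4, 223.2]), array([327.7, 209.4])]
```

```bash
cat >> h.py <<'E'
def ori(j,ydir,flip=1):
    # tool down, tool y = flip * jig x or jig y
    c,s=np.cos(j[2]),np.sin(j[2]); y=flip*(np.array([c,s,0]) if ydir=="x" else np.array([-s,c,0])); z=np.array([0,0,-1.])
    return np.c_[np.cross(y,z),y,z]
def tcp(j,L): return jw(j,L)[0]+[0,0,.155]
E
python3 - <<'E'
from h import *
from bench import bot
j=np.load("jig.npy")
for d in "xy":
  for f in(1,-1):
    for L in ((0,.071,.27),(0,.071,.194),(-.082,.071,.07),(0,-.144,.078),(0,-.055,.078)):
        q=bot.solve_ik(tcp(j,L),ori(j,d,f)); print(d,f,L,None if q is None else np.round(q,2))
E
```

```text
x 1 (0, 0.071, 0.27) [ 0.09 -0.09  1.95 -0.    1.28 -0.07]
x 1 (0, 0.071, 0.194) [ 0.09 -0.04  2.04 -0.    1.14 -0.07]
x 1 (-0.082, 0.071, 0.07) [ 0.08 -0.04  2.31 -0.    0.87 -0.08]
x 1 (0, -0.144, 0.078) [-0.31  0.19  2.04 -0.    0.91 -0.47]
x 1 (0, -0.055, 0.078) [-0.16  0.13  2.1  -0.    0.9  -0.32]
x -1 (0, 0.071, 0.27) None
x -1 (0, 0.071, 0.194) None
x -1 (-0.082, 0.071, 0.07) None
x -1 (0, -0.144, 0.078) None
x -1 (0, -0.055, 0.078) None
y 1 (0, 0.071, 0.27) [ 0.09 -0.09  1.95 -0.    1.28 -1.64]
y 1 (0, 0.071, 0.194) [ 0.09 -0.04  2.04 -0.    1.14 -1.64]
y 1 (-0.082, 0.071, 0.07) [ 0.08 -0.04  2.31 -0.    0.87 -1.65]
y 1 (0, -0.144, 0.078) [-0.31  0.19  2.04 -0.    0.91 -2.04]
y 1 (0, -0.055, 0.078) [-0.16  0.13  2.1  -0.    0.9  -1.89]
y -1 (0, 0.071, 0.27) [ 0.09 -0.09  1.95 -0.    1.28  1.5 ]
y -1 (0, 0.071, 0.194) [ 0.09 -0.04  2.04 -0.    1.14  1.5 ]
y -1 (-0.082, 0.071, 0.07) [ 0.08 -0.04  2.31 -0.    0.87  1.49]
y -1 (0, -0.144, 0.078) [-0.31  0.19  2.04 -0.    0.91  1.1 ]
y -1 (0, -0.055, 0.078) [-0.16  0.13  2.1  -0.    0.9   1.25]
```

```bash
python3 - <<'E'
from h import *
from bench import bot
j=np.load("jig.npy"); R=ori(j,"x")
bot.grip(.06,20)
bot.move_ptp(tcp(j,(0,.071,.27)),R); print(bot.get_obs()["time_s"],bot.get_obs()["force"])
for n in P:
    p=bot.snapshot(n); x,y,s=OFF[n]
    im=cv2.cvtColor(p["frame"],cv2.COLOR_RGB2BGR)[y:y+180,x:x+240]
    cv2.imwrite(f"pics/{n}1.png",cv2.resize(im,None,fx=3.2,fy=3.2,interpolation=cv2.INTER_CUBIC))
E
```

```text
3.2917 [-0.12079426  0.13726241  0.73749763]
```

View pics/scene1.png

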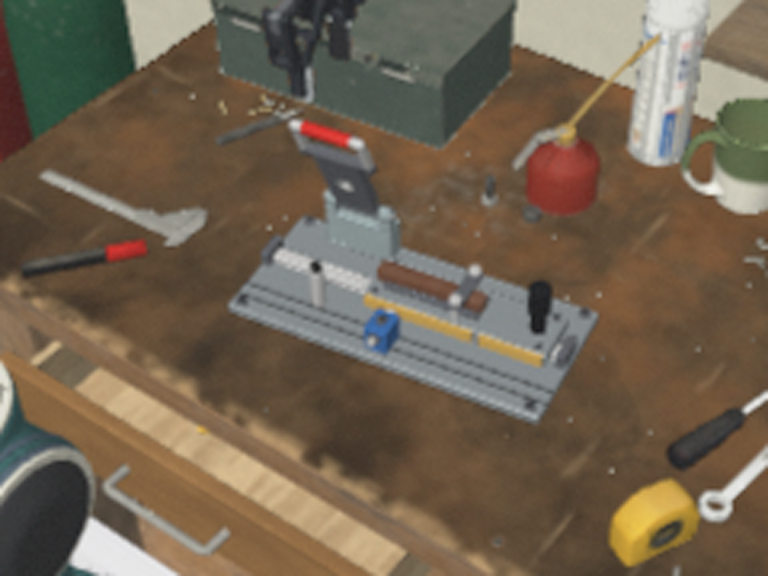

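View pics/top1.png

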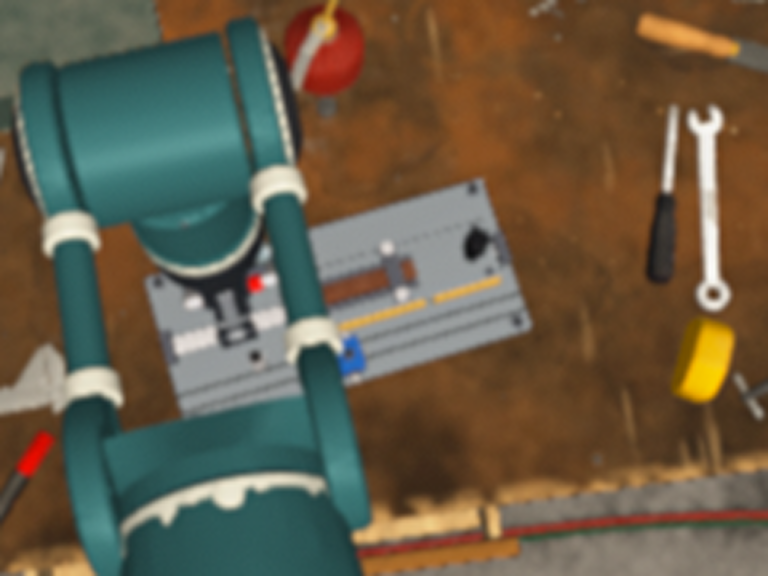

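The gripper is above the handle, with the fingers at about (295,80) in the scene crop and the handle at (332,134). I'll descend with a force guard and grip.

```bash
python3 - <<'E'
from h import *
from bench import bot
j=np.load("jig.npy"); R=ori(j,"x")
print(bot.movel(tcp(j,(0,.071,.193)),R,rate=.08,threshold=6))
o=bot.get_obs(); print(o["time_s"],o["force"],loc(j,o["eef_pos"])-[0,0,.155]); f0=o["force"]
print(bot.grip(.0,20)); bot.hold(.2)
o=bot.get_obs(); print(o["time_s"],o["force"]-f0,o["finger_gap"])
p=bot.snapshot("scene"); x,y,s=OFF["scene"]
im=cv2.cvtColor(p["frame"],cv2.COLOR_RGB2BGR)[y:y+180,x:x+240]
cv2.imwrite(f"pics/scene2.png",cv2.resize(im,None,fx=3.2,fy=3.2,interpolation=cv2.INTER_CUBIC))
E
```

```text
False
4.5083 [-0.55441282  0.37684442  0.06781198] [0.00037068 0.07097017 0.19367976]
False
5.1917 [-0.84065892 -0.64497331  2.04320849] 0.01231035715345881
```

View pics/scene2.png

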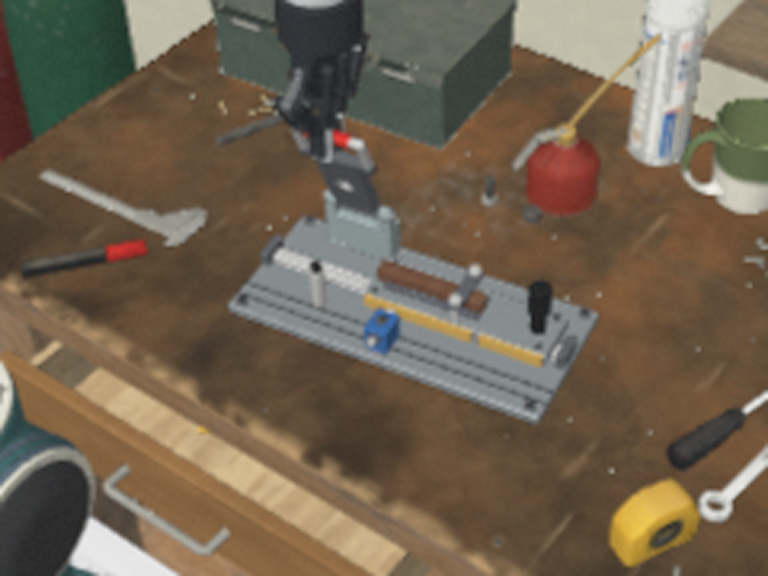

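The gap is 12.3 mm, so the bar is gripped. I'll lead it down with radial compliance.

```bash
python3 - <<'E'
from h import *
from bench import bot
j=np.load("jig.npy"); R=ori(j,"x")
o=bot.get_obs(); f0=np.array([-.55,.38,.07]); c,s=np.cos(j[2]),np.sin(j[2])
L0=loc(j,o["eef_pos"])-[0,0,.155]; off=np.zeros(2); hx=.054
a0=np.arccos((hx-L0[0])/.135)
off=np.array([0,L0[2]-.07-.135*np.sin(a0)])
print("a0",a0,off)
N=24
for a in np.r_[np.linspace(a0,0.05,N)[1:]]:
    r=np.array([-np.cos(a),np.sin(a)])
    t=np.array([hx,.07])+.135*r+off
    hit=bot.movel(tcp(j,(t[0],L0[1],t[1])),R,rate=.06,threshold=25)
    o=bot.get_obs(); f=o["force"]-f0; fl=np.array([c*f[0]+s*f[1],f[2]]); fr=fl@r
    print(round(a,2),np.round(fl,1),"fr",round(fr,1),"off",np.round(off*1e3,1),"gap",round(o["finger_gap"],4),round(o["time_s"],2),hit)
    off=off+np.clip(.00012*fr,-.001,.001)*r
    if hit: break
np.save("arc.npy",np.r_[off,hx,L0[1]])
E
```

```text
a0 1.1600348625356527 [ 0.         -0.00043365]
1.11 [-0.8  2. ] fr 2.2 off [ 0.  -0.4] gap 0.0122 5.5 False
1.06 [-0.5  0.3] fr 0.5 off [-0.1 -0.2] gap 0.0121 5.76 False
1.02 [ 1.2 -1.4] fr -1.8 off [-0.1 -0.1] gap 0.0121 6.02 False
0.97 [-0.5  0.6] fr 0.8 off [-0.  -0.3] gap 0.0125 6.28 False
0.92 [-0.2  0.7] fr 0.6 off [-0.1 -0.3] gap 0.0123 6.53 False
0.87 [-0.2  0.7] fr 0.6 off [-0.1 -0.2] gap 0.012 6.79 False
0.82 [-0.5 -0.6] fr -0.1 off [-0.2 -0.1] gap 0.012 7.05 False
0.77 [0.  0.1] fr 0.1 off [-0.2 -0.1] gap 0.0123 7.31 False
0.73 [-0.1  0.6] fr 0.4 off [-0.2 -0.1] gap 0.0122 7.57 False
0.68 [-0.8  1.2] fr 1.3 off [-0.2 -0.1] gap 0.0124 7.83 False
0.63 [0.3 0.6] fr 0.1 off [-0.3  0. ] gap 0.0122 8.08 False
0.58 [ 0.6 -0.9] fr -1.0 off [-0.4  0. ] gap 0.0123 8.34 False
0.53 [ 0.7 -0.3] fr -0.7 off [-0.3 -0.1] gap 0.0124 8.6 False
0.48 [0.4 0.7] fr -0.0 off [-0.2 -0.1] gap 0.0125 8.86 False
0.44 [-0.6  0.2] fr 0.7 off [-0.2 -0.1] gap 0.0124 9.12 False
0.39 [0.1 0.5] fr 0.1 off [-0.3 -0.1] gap 0.0122 9.38 False
0.34 [-1.8  0.5] fr 1.9 off [-0.3 -0.1] gap 0.0121 9.63 False
0.29 [ 0.2 -0.6] fr -0.4 off [-0.5  0. ] gap 0.0122 9.89 False
0.24 [-0.8 -0.5] fr 0.7 off [-0.4 -0. ] gap 0.0121 10.15 False
0.19 [-0.6  0. ] fr 0.6 off [-0.5  0. ] gap 0.0123 10.41 False
0.15 [-1.9 -0.8] fr 1.8 off [-0.6  0. ] gap 0.0125 10.67 False
0.1 [-1.2 -0.5] fr 1.1 off [-0.8  0.1] gap 0.0121 10.93 False
0.05 [-1.9 -0.5] fr 1.9 off [-0.9  0.1] gap 0.0123 11.18 False
```

```bash
python3 - <<'E'
from h import *
from bench import bot
j=np.load("jig.npy"); R=ori(j,"x"); A=np.load("arc.npy")
x=A[2]-.135+A[0]
hit=bot.movel(tcp(j,(x,A[3],.065)),R,rate=.02,threshold=6)
bot.hold(.2); o=bot.get_obs(); print(hit,o["force"],loc(j,o["eef_pos"])-[0,0,.155],o["finger_gap"],o["time_s"])
p=bot.snapshot("scene"); X,y,s=OFF["scene"]
im=cv2.cvtColor(p["frame"],cv2.COLOR_RGB2BGR)[y:y+180,X:X+240]
cv2.imwrite(f"pics/scene3.png",cv2.resize(im,None,fx=3.2,fy=3.2,interpolation=cv2.INTER_CUBIC))
E
```

```text
True [0.49625067 0.18486627 4.99320253] [-0.08217818  0.07102707  0.06650141] 0.011929657601829622 11.9083
```

View pics/scene3.png

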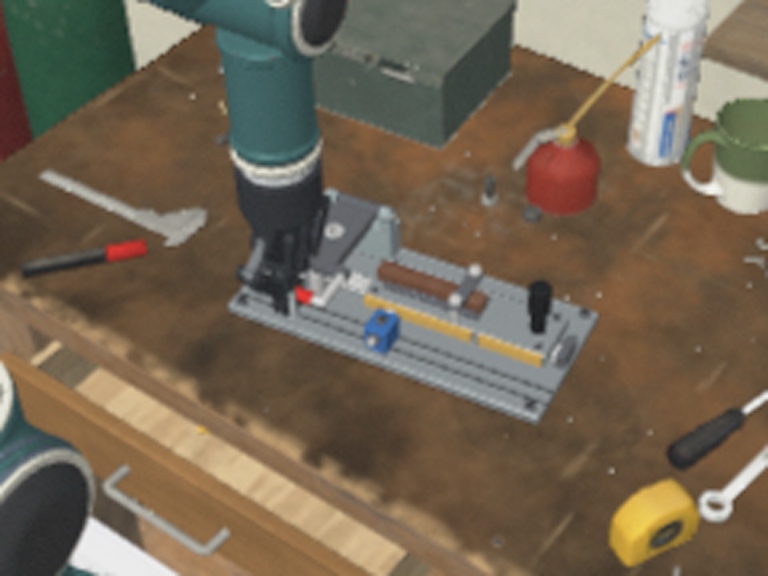

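```bash
python3 - <<'E'
from h import *
from bench import bot
j=np.load("jig.npy"); R=ori(j,"x"); A=np.load("arc.npy"); x=A[2]-.135+A[0]
hit=bot.movel(tcp(j,(x,A[3],.0645)),R,rate=.02,threshold=6)
o=bot.get_obs(); print(hit,o["force"],loc(j,o["eef_pos"])-[0,0,.155],o["finger_gap"],o["time_s"])
bot.grip(.026,20); o=bot.get_obs(); print(o["finger_gap"],o["force"])
print(bot.movel(tcp(j,(x,A[3],.17)),R,rate=.1,threshold=8))
bot.move_ptp(tcp(j,(0,-.143,.16)),ori(j,"y",-1)); bot.grip(.05)
o=bot.get_obs(); print(o["force"],loc(j,o["eef_pos"])-[0,0,.155],o["finger_gap"],o["time_s"])
for n in P:
    p=bot.snapshot(n); X,y,s=OFF[n]; pickle.dump(p,open(f"{n}4.pkl","wb"))
    im=cv2.cvtColor(p["frame"],cv2.COLOR_RGB2BGR)[y:y+180,X:X+240]
    cv2.imwrite(f"pics/{n}4.png",cv2.resize(im,None,fx=3.2,fy=3.2,interpolation=cv2.INTER_CUBIC))
E
```

```text
False [-8.48399115 -1.14567447 19.53606692] [-0.08192078  0.07101835  0.06610034] 0.012037771399317294 12.2083
0.025829577746288485 [ 0.22097395 -0.57542054  0.02772192]
False
[-0.16674732 -0.25444152  0.06564164] [ 1.85088686e-05 -1.42417625e-01  1.60210130e-01] 0.05036732896285931 15.1583
```

View pics/scene4.png

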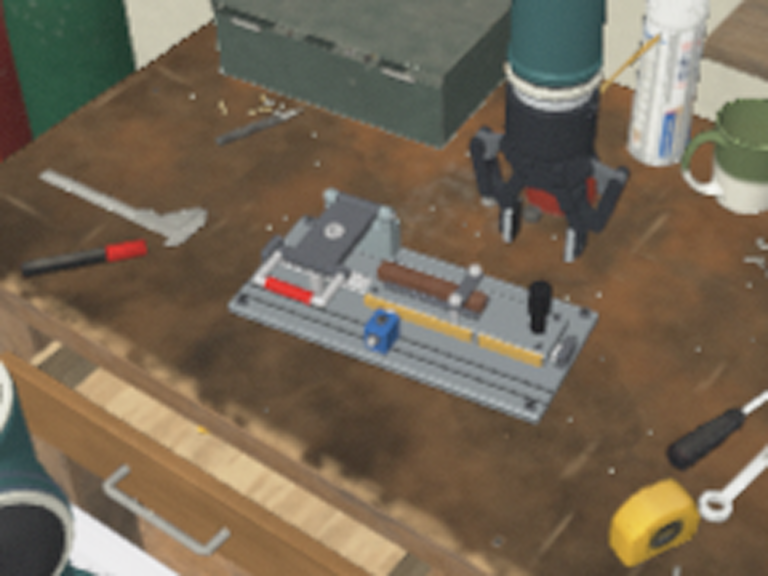

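View pics/top4.png

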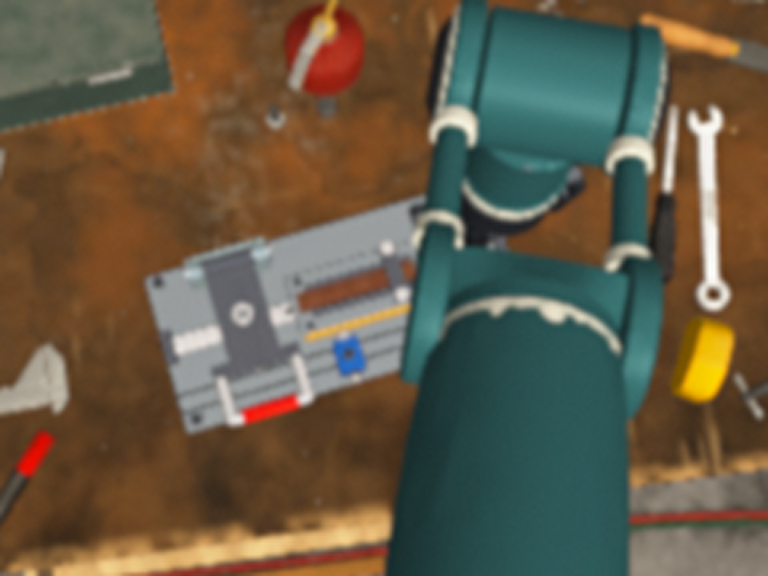

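The plate is down: it is level and the red handle sits at (290,290) in the scene crop. The fingers straddle the knob column (541). I'll descend and grip.

```bash
python3 - <<'E'
from h import *
from bench import bot
j=np.load("jig.npy"); R=ori(j,"y",-1)
print(bot.movel(tcp(j,(0,-.143,.079)),R,rate=.08,threshold=8))
o=bot.get_obs(); print(o["force"],o["time_s"])
bot.grip(0,60); bot.hold(.2)
o=bot.get_obs(); print(o["force"],loc(j,o["eef_pos"])-[0,0,.155],o["finger_gap"],o["time_s"])
for n in ["scene"]:
    p=bot.snapshot(n); X,y,s=OFF[n]; pickle.dump(p,open(f"{n}5.pkl","wb"))
    im=cv2.cvtColor(p["frame"],cv2.COLOR_RGB2BGR)[y:y+180,X:X+240]
    cv2.imwrite(f"pics/{n}5.png",cv2.resize(im,None,fx=3.2,fy=3.2,interpolation=cv2.INTER_CUBIC))
E
```

```text
False
[-0.36459689 -0.40606744 -0.54872947] 16.425
[-1.60536247 -0.25425034  5.02268757] [ 0.00028795 -0.14316155  0.07981541] 0.020436628349346085 16.9917
```

View pics/scene5.png

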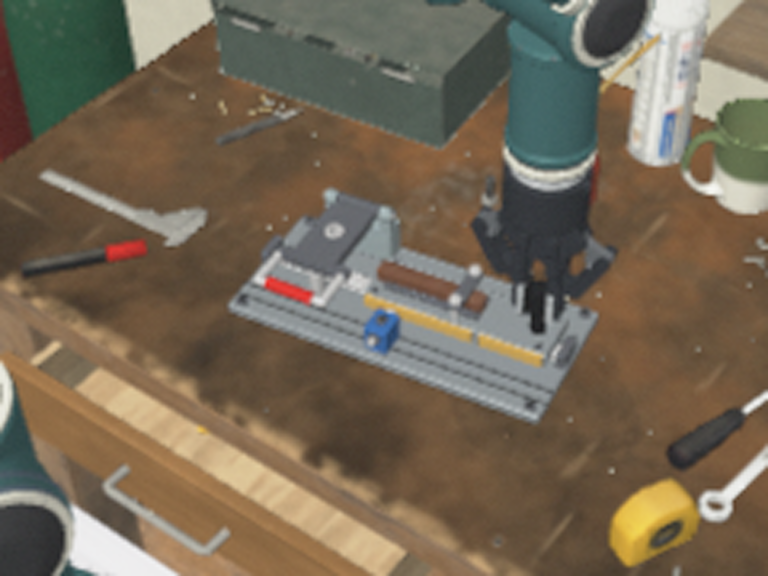

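Knob gripped, gap 20.4 mm. The notch-to-ball distance is about 0.085 m, so I'll slide 70 mm first and then measure again.

```bash
python3 - <<'E'
from h import *
from bench import bot
j=np.load("jig.npy"); R=ori(j,"y",-1); c,s=np.cos(j[2]),np.sin(j[2])
for y in (-.12,-.095,-.073):
    hit=bot.movel(tcp(j,(0,y,.079)),R,rate=.05,threshold=30)
    o=bot.get_obs(); f=o["force"]; print(hit,"fx,fy,fz",np.round([c*f[0]+s*f[1],-s*f[0]+c*f[1],f[2]],1),loc(j,o["eef_pos"])-[0,0,.155],o["finger_gap"],o["time_s"])
    if hit: break
for n in P:
    p=bot.snapshot(n); pickle.dump(p,open(f"{n}6.pkl","wb"))
    im=cv2.cvtColor(p["frame"],cv2.COLOR_RGB2BGR)
    X,y=(220,170) if n=="scene" else (220,180)
    im=im[y:y+90,X:X+120]
    cv2.imwrite(f"pics/{n}6.png",cv2.resize(im,None,fx=6.4,fy=6.4,interpolation=cv2.INTER_CUBIC))
E
```

```text
False fx,fy,fz [-2.4  0.2  6.2] [ 0.00027555 -0.12026544  0.079828  ] 0.020489094607383164 17.65
False fx,fy,fz [-0.6 -0.3  6.8] [ 0.00023878 -0.09523906  0.07979897] 0.02060621041597639 18.3
False fx,fy,fz [-2.1 -0.4  6.4] [ 0.00022867 -0.07310354  0.07978781] 0.020318491583914182 18.8917
```

View pics/scene6.png

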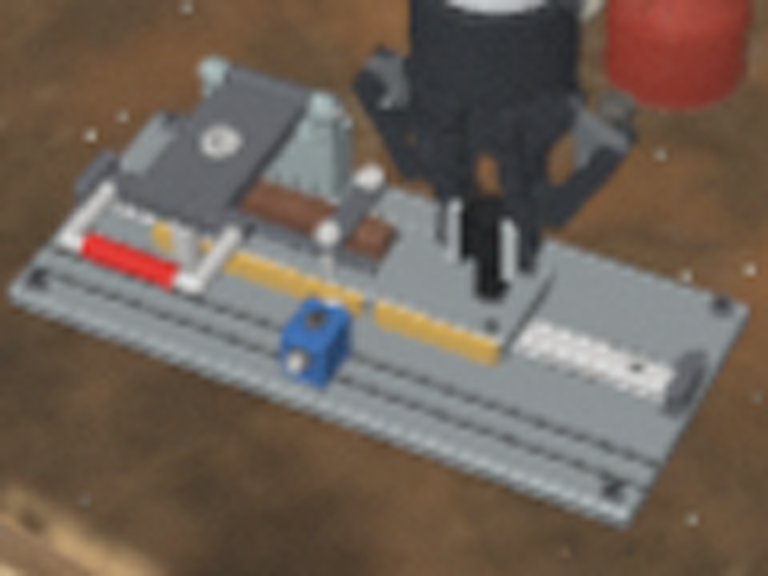

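View pics/top6.png

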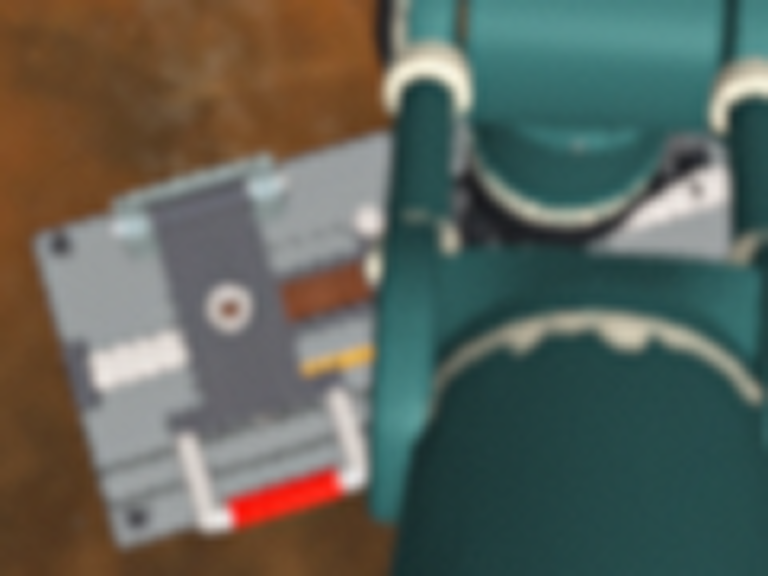

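```bash
python3 - <<'E'
from h import *
j=np.load("jig.npy"); p=P["scene"]
def Y(uvc,x,z):
    uv=(np.array(uvc)+.5)/6.4-.5+[220,170]
    s=least_squares(lambda q:(proj(p,jw(j,(x+q[1],q[0],z)))-uv).ravel(),[0,0]); return s.x
print("notch",Y((369,305),-.028,.033))
print("blk top centre",Y((317,316),-.05,.04))
for c in ((282,338),(322,353),(350,312),(312,300)): print(c,Y(c,-.05,.04))
print("ball spot",Y((335,300),-.03,.027),Y((335,300),-.03,.033))
E
```

```text
notch [-0.02346603  0.0012537 ]
blk top centre [-0.0082662 -0.0003094]
(282, 338) [-0.00045512 -0.02031062]
(322, 353) [-0.02161038 -0.02055557]
(350, 312) [-0.02087407  0.00894837]
(312, 300) [-0.00118927  0.00801526]
ball spot [-0.00461055  0.00430349] [-0.00750505 -0.0009776 ]
```

```bash
python3 - <<'E'
from h import *
from bench import bot
j=np.load("jig.npy"); R=ori(j,"y",-1); c,s=np.cos(j[2]),np.sin(j[2])
for d in (.004,.007,.008,.009,.010,.011,.012,.013):
    y=-.073+d
    hit=bot.movel(tcp(j,(0,y,.079)),R,rate=.02,threshold=40); bot.hold(.1)
    o=bot.get_obs(); f=o["force"]; print(round(y,4),hit,"fx,fy,fz",np.round([c*f[0]+s*f[1],-s*f[0]+c*f[1],f[2]],1),np.round(loc(j,o["eef_pos"])[1],5),round(o["finger_gap"],4),o["time_s"])
    if hit: break
p=bot.snapshot("scene"); pickle.dump(p,open(f"scene7.pkl","wb"))
im=cv2.cvtColor(p["frame"],cv2.COLOR_RGB2BGR)[195:240,245:305]
cv2.imwrite(f"pics/scene7.png",cv2.resize(im,None,fx=12.8,fy=12.8,interpolation=cv2.INTER_CUBIC))
E
```

```text
-0.069 False fx,fy,fz [-2.9 -1.8  6.7] -0.06934 0.0207 19.4417
-0.066 False fx,fy,fz [-2.6 -0.   6.9] -0.06624 0.0204 19.8417
-0.065 False fx,fy,fz [-2.4 -3.   6.5] -0.06558 0.0202 20.1917
-0.064 False fx,fy,fz [-1.9 -3.6  5.7] -0.06475 0.0205 20.5417
-0.063 False fx,fy,fz [-3.  -3.2  6.1] -0.06361 0.0207 20.8917
-0.062 False fx,fy,fz [-1.7  0.1  7.3] -0.06213 0.0202 21.2417
-0.061 False fx,fy,fz [-2.1  0.5  7. ] -0.06098 0.0203 21.5917
-0.06 False fx,fy,fz [-2.1  1.6  7.3] -0.0599 0.0204 21.9417
```

View pics/scene7.png

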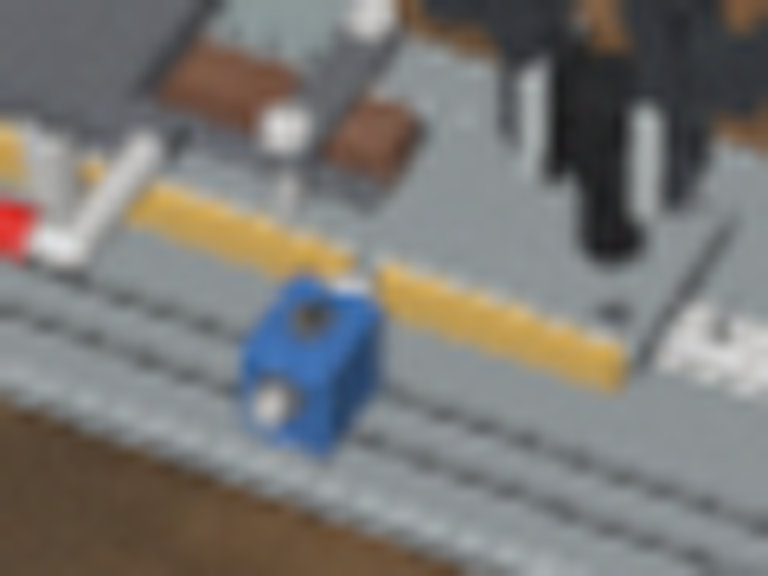

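```bash
python3 - <<'E'
from h import *
from bench import bot
j=np.load("jig.npy"); R=ori(j,"y",-1); c,s=np.cos(j[2]),np.sin(j[2])
pk=0
for y in np.arange(-.0593,-.0535,.0007):
    hit=bot.movel(tcp(j,(0,y,.079)),R,rate=.02,threshold=40); bot.hold(.15)
    o=bot.get_obs(); f=o["force"]; fy=-s*f[0]+c*f[1]; pk=max(pk,fy)
    print(round(y,4),hit,"fx,fy,fz",np.round([c*f[0]+s*f[1],fy,f[2]],1),np.round(loc(j,o["eef_pos"])[1],5),round(o["finger_gap"],4),o["time_s"])
    if hit or (fy<-4): break
p=bot.snapshot("scene"); pickle.dump(p,open(f"scene8.pkl","wb"))
im=cv2.cvtColor(p["frame"],cv2.COLOR_RGB2BGR)[195:240,245:305]
cv2.imwrite(f"pics/scene8.png",cv2.resize(im,None,fx=12.8,fy=12.8,interpolation=cv2.INTER_CUBIC))
E
```

```text
-0.0593 False fx,fy,fz [-1.8  0.8  5.7] -0.05938 0.0205 22.3917
-0.0586 False fx,fy,fz [-1.4 -1.3  6.4] -0.05884 0.0207 22.7917
-0.0579 False fx,fy,fz [-2.5 -1.8  7.2] -0.0583 0.0207 23.1917
-0.0572 False fx,fy,fz [-2.4 -2.8  6.4] -0.05788 0.0203 23.5917
-0.0565 False fx,fy,fz [-2.8 -4.4  5.9] -0.05744 0.0207 23.9917
```

View pics/scene8.png

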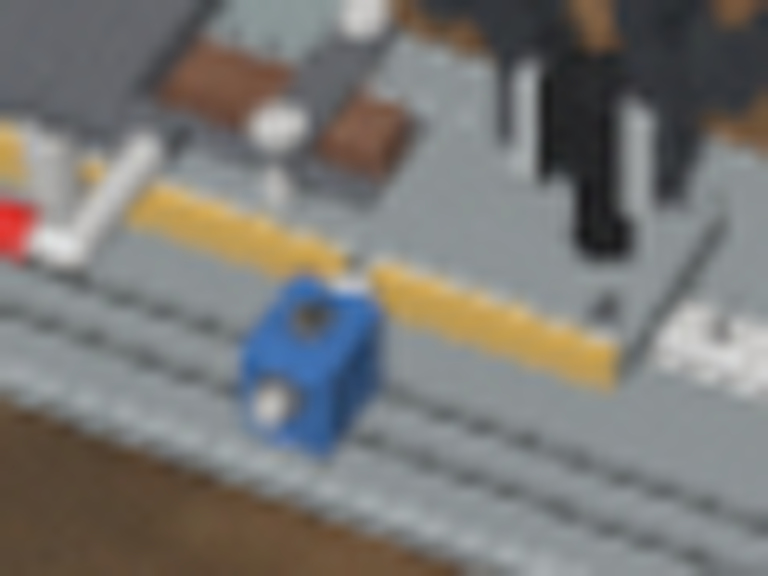

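```bash
python3 - <<'E'
from h import *
from bench import bot
j=np.load("jig.npy"); R=ori(j,"y",-1); c,s=np.cos(j[2]),np.sin(j[2])
for y in (-.0575,-.0585,-.0595,-.0605,-.0615,-.0625,-.0635):
    hit=bot.movel(tcp(j,(0,y,.079)),R,rate=.02,threshold=40); bot.hold(.15)
    o=bot.get_obs(); f=o["force"]; fy=-s*f[0]+c*f[1]
    print(round(y,4),hit,"fy",np.round(fy,1),np.round(loc(j,o["eef_pos"])[1],5),round(o["finger_gap"],4),o["time_s"])
    if fy>9: break
E
```

```text
-0.0575 False fy -1.5 -0.05791 0.0207 24.4417
-0.0585 False fy 0.4 -0.05863 0.0203 24.8417
-0.0595 False fy 0.6 -0.05937 0.0204 25.2417
-0.0605 False fy 3.1 -0.06 0.0204 25.6417
-0.0615 False fy 5.5 -0.06058 0.0204 26.0417
-0.0625 False fy 7.8 -0.06118 0.0204 26.4417
-0.0635 False fy 11.0 -0.06163 0.0205 26.8417
```

Pulled back with 11 N, the carriage springs elastically about y = -0.059 and doesn't slip (free sliding takes about 5 N). So the ball is in the notch. I'll return to neutral and verify.

```bash
python3 - <<'E'
from h import *
from bench import bot
j=np.load("jig.npy"); R=ori(j,"y",-1); c,s=np.cos(j[2]),np.sin(j[2])
for y in (-.061,-.0575,-.0588):
    hit=bot.movel(tcp(j,(0,y,.079)),R,rate=.02,threshold=40); bot.hold(.3)
    o=bot.get_obs(); f=o["force"]; fy=-s*f[0]+c*f[1]
    print(round(y,4),hit,"fy",np.round(fy,1),np.round(loc(j,o["eef_pos"])[1],5),round(o["finger_gap"],4),o["time_s"],np.round(f,1))
p=bot.snapshot("scene")
im=cv2.cvtColor(p["frame"],cv2.COLOR_RGB2BGR)
cv2.imwrite(f"pics/scene9.png",cv2.resize(im[195:240,245:305],None,fx=12.8,fy=12.8,interpolation=cv2.INTER_CUBIC))
cv2.imwrite(f"pics/scene9full.png",im)
E
```

```text
-0.061 False fy 3.8 -0.06034 0.0205 27.4167 [-3.1  3.3  7.2]
-0.0575 False fy -0.8 -0.05785 0.0202 28.0417 [-1.8 -1.1  6.4]
-0.0588 False fy 0.6 -0.05886 0.0206 28.5917 [-2.   0.3  7.8]
```

View pics/scene9.png

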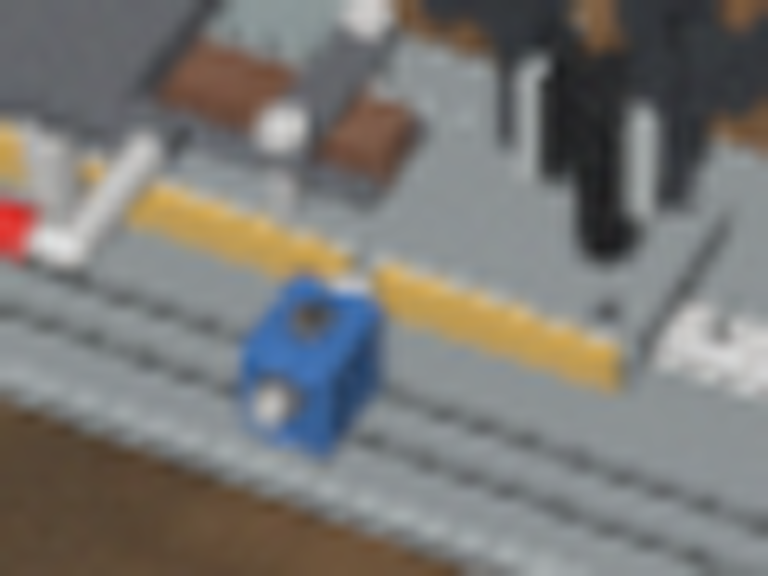

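View pics/scene9full.png

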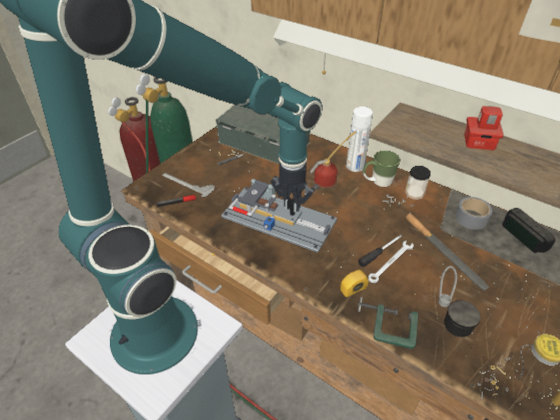

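```bash
python3 - <<'E'
from h import *
from bench import bot
j=np.load("jig.npy"); R=ori(j,"y",-1); c,s=np.cos(j[2]),np.sin(j[2])
def patch(): 
    fr=np.mean([cv2.cvtColor(bot.snapshot("scene")["frame"],cv2.COLOR_RGB2GRAY).astype(np.float32) for _ in range(3)],0)
    return np.float32(fr[205:229,272:298])
ref=patch(); w=cv2.createHanningWindow(ref.shape[::-1],cv2.CV_32F)
for y in (-.0575,-.0565,-.0555,-.0545,-.057,-.059):
    hit=bot.movel(tcp(j,(0,y,.079)),R,rate=.02,threshold=40); bot.hold(.2)
    o=bot.get_obs(); f=o["force"]; fy=-s*f[0]+c*f[1]; 
    print(round(y,4),hit,"fy",np.round(fy,1),np.round(loc(j,o["eef_pos"])[1],5),round(o["finger_gap"],4),round(o["time_s"],2),"shift px",np.round(cv2.phaseCorrelate(ref,patch(),w)[0],2))
a=proj(P["scene"],jw(j,[(0,-.03,.045),(0,-.029,.045)])); print("px per mm",a[1]-a[0])
E
```

```text
-0.0575 False fy -1.4 -0.05796 0.0203 29.24 shift px [ 0.25 -0.2 ]
-0.0565 False fy -4.5 -0.05739 0.0207 29.84 shift px [ 0.22 -0.33]
-0.0555 False fy -6.9 -0.05684 0.0207 30.44 shift px [ 0.29 -0.24]
-0.0545 False fy -9.7 -0.05631 0.0205 31.04 shift px [ 0.17 -0.27]
-0.057 False fy -4.2 -0.05768 0.0205 31.67 shift px [ 0.25 -0.18]
-0.059 False fy -0.4 -0.05918 0.0206 32.27 shift px [0.6  0.04]
px per mm [-0.29353073 -0.10195505]
```

```bash
python3 - <<'E'
from bench import bot
bot.hold(.3); o=bot.get_obs(); print(o["time_s"],o["force"],o["finger_gap"]); bot.job_done()
E
```

```text
32.7167 [-2.25409868 -0.93431254  6.76276904] 0.020412685498162206
the job is handed in; nothing more can be done
```

I swung the bush plate down onto its rest post, slid the carriage until the ball sat in the notch, and handed in at 32.7 s, still gripping the knob at 60 N. The job reports no verdict.

- **Bush plate:** I led it down by the red handle. The last few millimetres went at 20 mm/s until contact, then I pressed down to about 20 N to confirm it was seated. The handle read about 66 mm above the bench, not the expected 70 mm, probably because the bar sat a little off the pad centre. Later pictures show the plate level.
- **Carriage:** I slid the knob about 84 mm, from y = −0.143 to −0.059 in the jig frame.
- **Notch check:** The carriage held against about 11 N pulling back and 10 N pushing forward, with only the fingers and arm giving; free sliding takes about 5 N. The neutral point puts the notch near y = −0.0096, and the block measured −0.008 to −0.011.
- **Weaker checks:** The picture-shift measurement was too noisy to give millimetres; it only showed no growing movement under the forward push. I didn't read a distinct click in the force on the way in.
- **Tools:** I saw no contact and they look unmoved in the pictures, but I didn't measure their positions again.

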